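# Jack the sample up to the mark with the tommy bar

## Robot

A 6-joint arm with a two-finger parallel gripper is mounted at the origin on a cart in front of the work surface, level with it; the furniture and walls round the work are solid. World frame = base frame: x ahead of the robot, y to its left, z up, the work surface at z = 0. Lengths are in m, angles in rad, forces in N, time in s.
With the tool pointing down it reaches from about 0.3 to 0.775 m from the base axis. Payload 14.6 kg.
Tool frame: the origin (TCP) lies between the finger pads; the fingertips stand 11 mm ahead of it and the grasp point (between the pads) lies 8 mm behind it; z points along the fingers, y is the line along which they close (so a half turn about z gives the same grasp; the last joint's range is limited). The gripper opens to 94 mm and grips with 3 to 60 N. Pads are 16 mm wide; open, the fingers measure 119 mm over their backs; the gripper's body (75 mm by 177 mm) begins 78 mm behind the grasp point.
Start: joints at [1.231, 0.3, 1.521, -0, 1.321, -0.067], TCP at [0.148, 0.53, 0.216] pointing down, gripper open.
Joint ranges: [-3.03, 3.03], [-0.79, 2.21], [0.23, 2.52], [-1.04, 4.18], [0, 3.07], [-2.55, 2.55]. Speed limits (rad/s): [2.22, 2.22, 2.57, 3.14, 3.14, 3.14].

## Interface

Orientations are given as a rotation vector (axis times angle).
In Python, from rig import state, camera, camera_model, sign_off gives the robot as it stands. The module is installed in compiled form; this text tells all that it offers.
- The arm moves only by the shell command python3 -m inch 'ROWS'. ROWS is JSON, a list that holds one entry, the list of rows, each a list of 7 numbers: the opening, from -1 (shut) to 1 (fully open), then the shift along the tool's x, y, z in mm, then the turn, a rotation vector about the tool's x, y, z in rad. In form: [[[hand, x, y, z, ax, ay, az], ...]]. A call has 1 to 5 rows; each row is the pose to reach, as a shift and turn from the pose commanded when the call began, along the tool's axes at that moment; what a row does not reach only later rows make up. A row lasts 1/8 s, in which the tool goes at most 62.5 mm and 10.7 degrees, less where a joint would pass 70% of its speed; a pose out of reach is approached as far as the arm can. A call with a gripper value outside its range is refused whole. The fingers move at their own pace and stop on an object; the grip force is fixed at half the most. Time passes only in rows, so rows that repeat a pose let the fingers close. It gives the time, the measured TCP pose, the force, the opening and the grip force at its end, in the units of the state.
- state(): the state, without advancing time (a new reading comes with each control period).
- camera(name): name is "scene" or "top"; returns the picture (480x640x3 uint8, red, green, blue); there is no depth.
- camera_model(name): a dict with "fx", "fy", "cx", "cy" (pixels), "camera_from_world" (4x4, takes a point from world to camera coordinates). Camera axes: x right, y down, z forward; pixel columns grow to the right and rows downward; lengths in m; the calibration is good to about 2 mm. A picture is of the moment at which its call begins. camera_model takes no time and is no camera call.
- sign_off(): hands the job in; it is judged then, once.
The state is a dict: "t": time; "q": joint angles; "joint_velocities": joint speeds; "joint_efforts": joint torques, N m; "eef_pos": TCP position; "tcp_rot": TCP orientation; "wrist_force": force on the tool from outside, world axes, zero at the start; "wrist_torque": the same for the moment, N m; "finger_gap": finger opening in m; "gripper_force": force on a finger pad.
Only numpy, scipy, OpenCV 4.12 (cv2) and the standard library are available. Lean on these libraries where they do the work, as an engineer would, in place of code of your own. Each camera call takes 0.05 s, during which the arm holds its last target. There are 200 camera calls.

## Task

Raise the sample pot on the small blue screw jack until the red pointer of its table is level with the green mark on the gauge rod: put the red-handled bar into the holes of the steel collar, one after another, and turn the collar clockwise (seen from above) with the bar only, never with the gripper. Then take the bar out and lay it down flat on the black mat; leave the green mark and everything else standing on the bench where it is.

Things in the scene. Friction and masses are not known exactly. Their poses are not given: they have to be found in the camera images.
- jack: blue screw jack, fixed. Origin on its vertical axis at bench level; foot 104 mm across. Two blue cheeks (28 mm wide along its x, 38 to 48 mm from the axis along its +y and -y, 60 mm high) stop the bar: it swings about 60 degrees either side of the jack's -x direction (working side, towards the robot); on the +x side the centrifuge is in the way. 6 mm gauge rod on the +y cheek, 98 mm high
- collar_mid (a point): middle of the steel collar, on the jack's axis, 40 mm above the bench. Collar 68 mm across, from 25 to 55 mm high, with six radial holes 60 degrees apart, each marked by a small red stroke on top. Holes square, 15 x 15 mm, level, centre line at this height, from the rim (34 mm from the axis) in to a solid core (14 mm from the axis)
- collar (a joint): turn of the collar in rad, growing clockwise seen from above; raises the table 5.73 mm per rad. Stiff (about 0.12 N m), stays where it is left. At value q the holes point, in the jack's frame, at the angles pi - q + k*pi/3 from its x axis (counterclockwise positive). The turn needed is 2.8 to 3.9 rad, more than one swing between the cheeks
- pointer (a point): tip of the red pointer tongue (2 mm thick), 37 mm from the jack's axis beside the gauge rod; it rises with the round table (62 mm across, above the collar) and the sample pot fixed on it (46 mm across, 66 mm high, top 132 to 156 mm above the bench)
- bar: loose tommy bar, about 120 g, lying on the bench: red square grip 18 x 18 mm, 64 mm long, with a round steel rod 9 mm thick standing 50 mm out of one end (first 6 mm a 13 mm ferrule). Origin: middle of the grip, on the rod's centre line (9 mm above the bench as it lies); x axis along the rod to the tip
- green_mark (a point): middle of the green ring (16 mm across, 7 mm high) set on the gauge rod; it shows the wanted height of the pointer and must stay where it is
- bar_tip (a point): tip of the rod, 82 mm from the middle of the grip
- mat: black rubber mat, 80 mm (its x) by 130 mm (its y), 3 mm thick, fixed. Origin: the centre of its underside, on the bench
- cup_red: bystander: sample cup with a red cap, 48 mm across, 60 mm high; origin under its centre
- dropper: bystander: brown dropper bottle, 38 mm across, 124 mm high; origin under its centre
- matches: bystander: match box lying flat, 36 x 53 x 14 mm; origin under its centre
- lid: bystander: flat white lid, 95 mm across, 19 mm high; origin under its centre
- cup_blue: bystander: sample cup with a blue cap, 48 mm across, 60 mm high; origin under its centre

How it is judged:
By the outcome, as a careful person would: the job done as asked, in the order asked, and still so for the second after the job is handed in, with the robot touching nothing.
It also fails if it takes over 72 s, if anything falls off the work surface, if the arm or the gripper's body presses on something with over 40 N, if the wrist force passes 120 N, or if a joint passes its speed limit or range.

## Working session

There is one attempt and no reset: what is moved stays moved. The work goes in short steps, Python scripts to look and compute and a shell command to move; the robot and the scene stay as the last step left them, time stands still between calls to the robot, and variables do not carry over. Pictures are saved under pics/ and viewed, at most 10 in all, crops included, and the job is handed in when it is done.

```bash
mkdir -p pics
python3 - <<'E'
from rig import *
import cv2,numpy as np
for n in("scene","top"):
    im=camera(n);cv2.imwrite(f"pics/{n}0.png",im[:,:,::-1])
    m=camera_model(n);print(n,m["fx"],m["cx"],m["cy"],np.round(m["camera_from_world"],3).tolist())
s=state();print(s["t"],s["eef_pos"],s["tcp_rot"],s["finger_gap"])
E
```

```text
scene 466.5892985053601 315.03299248622585 237.48821460401027 [[0.463, -0.886, 0.017, -0.243], [-0.587, -0.321, -0.744, 0.288], [0.664, 0.334, -0.668, 1.056], [0.0, 0.0, 0.0, 1.0]]
top 606.0625925394703 311.37242168399735 241.21318804253457 [[-0.024, -1.0, 0.001, -0.025], [-0.996, 0.024, -0.089, 0.477], [0.089, -0.003, -0.996, 1.671], [0.0, 0.0, 0.0, 1.0]]
0.1 [0.14812366 0.52945762 0.21598521] [-4.27168928e-01 -3.11221701e+00  1.50423116e-03] 0.09390239813604168
```

View pics/scene0.png

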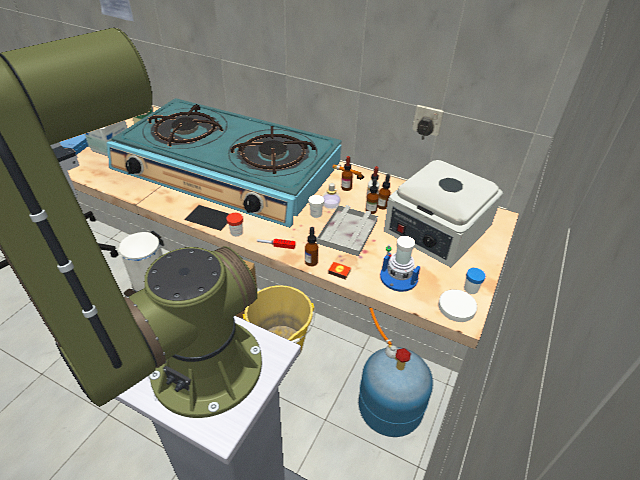

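View pics/top0.png

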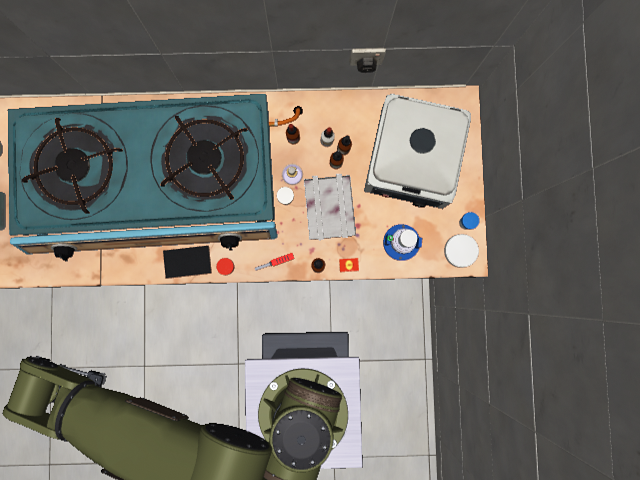

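The top view shows the jack at about (402,242), the bar at (275,262) with its grip to the right, the mat at (187,262), the red cup at (225,267), the dropper at (318,265) and the matches at (348,265). I'll enlarge the crops next.

```bash
cat > h.py <<'E'
from rig import *
import cv2,numpy as np
def ray(n,px):
    m=camera_model(n);T=m["camera_from_world"];R=T[:3,:3];c=-R.T@T[:3,3]
    px=np.atleast_2d(px).astype(float)
    d=np.c_[(px[:,0]-m["cx"])/m["fx"],(px[:,1]-m["cy"])/m["fy"],np.ones(len(px))]@R
    return c,d
def onz(n,px,z):
    c,d=ray(n,px);return c+d*((z-c[2])/d[:,2])[:,None]
def proj(n,P):
    m=camera_model(n);T=m["camera_from_world"];p=np.atleast_2d(P)@T[:3,:3].T+T[:3,3]
    return np.c_[p[:,0]/p[:,2]*m["fx"]+m["cx"],p[:,1]/p[:,2]*m["fy"]+m["cy"]]
def two(a,b):
    (c1,d1),(c2,d2)=ray("top",a),ray("scene",b);d1=d1[0];d2=d2[0]
    s=np.linalg.lstsq(np.c_[d1,-d2],c2-c1,rcond=None)[0]
    p,q=c1+s[0]*d1,c2+s[1]*d2;return (p+q)/2,np.linalg.norm(p-q)
def crop(im,x,y,w,h,k):
    return cv2.resize(im[y:y+h,x:x+w],None,fx=k,fy=k,interpolation=cv2.INTER_CUBIC)
def mask(n,im,lo,hi,box):
    h=cv2.cvtColor(im,cv2.COLOR_RGB2HSV);m=cv2.inRange(h,lo,hi);o=np.zeros_like(m);x,y,w,hh=box
    o[y:y+hh,x:x+w]=m[y:y+hh,x:x+w];return o
E
python3 - <<'E'
from h import *
t=camera("top");s=camera("scene")
a=crop(t,377,217,50,50,8);b=crop(s,375,230,50,65,8)
b=cv2.resize(b,(400,520));c=np.zeros((520,800,3),np.uint8);c[:400,:400]=a;c[:,400:]=b
cv2.imwrite("pics/jack.png",c[:,:,::-1])
d=np.vstack([crop(t,250,245,110,37,7),crop(s,250,225,110,55,7)[:340]]);cv2.imwrite("pics/bar.png",d[:600,:,::-1])
# jack foot blue
m=mask("top",t,(100,120,60),(125,255,255),(377,217,50,50));p=np.argwhere(m>0)[:,::-1]
print("blue hull",cv2.minEnclosingCircle(p.astype(np.float32)));cc=cv2.minEnclosingCircle(p.astype(np.float32))[0]
print("jack?",onz("top",cc,0.01))
m=mask("top",t,(0,0,0),(180,255,50),(155,240,60,45));r=cv2.minAreaRect(np.argwhere(m>0)[:,::-1].astype(np.float32));print("mat",r,onz("top",r[0],.003),onz("top",cv2.boxPoints(r),.003))
m=mask("top",t,(0,150,120),(8,255,255),(255,245,42,30))|mask("top",t,(172,150,120),(180,255,255),(255,245,42,30))
P=onz("top",np.argwhere(m>0)[:,::-1],.018);c=P.mean(0);u=np.linalg.svd(P-c)[2][0];print("grip",c,u,np.degrees(np.arctan2(u[1],u[0])),np.ptp((P-c)@u),len(P))
m=mask("top",t,(0,100,100),(10,255,255),(212,255,26,24));P=np.argwhere(m>0)[:,::-1].mean(0);print("redcup",onz("top",P,.06))
print("dropper",onz("top",[318,265],.12),"matches",onz("top",[348,265],.014))
E
```

```text
blue hull ((402.125, 241.375), 19.174463272094727)
jack? [[ 0.47098177 -0.29097145  0.01      ]]
mat ((186.6051025390625, 261.41094970703125), (26.783836364746094, 45.352943420410156), 83.41805267333984) [[0.42948937 0.31625054 0.003     ]] [[0.46130091 0.38383839 0.003     ]
 [0.47296988 0.25683616 0.003     ]
 [0.3977752  0.24886955 0.003     ]
 [0.38621485 0.37538345 0.003     ]]
grip [0.42893573 0.04698025 0.018     ] [-3.13715449e-01  9.49517044e-01 -4.96208570e-29] 108.2832840538474 0.0635374362869578 138
redcup [[0.41081414 0.20164062 0.06      ]]
dropper [[ 0.40475022 -0.05147402  0.12      ]] matches [[ 0.40801311 -0.13667234  0.014     ]]
```

View pics/jack.png

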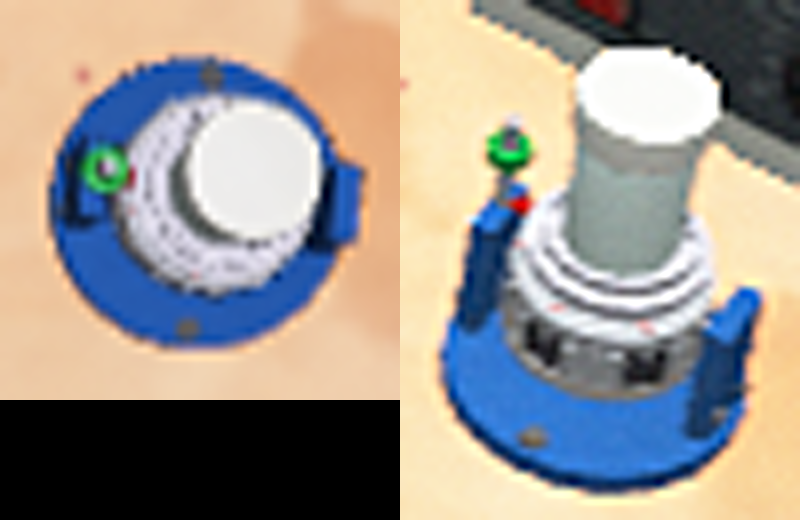

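View pics/bar.png

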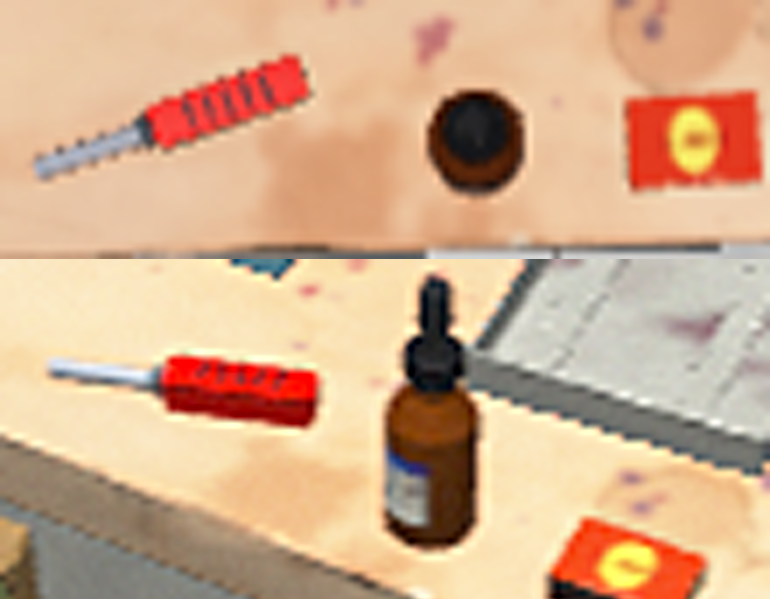

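The jack crop shows the green ring in top at about (390,238) and in scene at (388.6,248.8). The red pointer is in scene at about (390,255.6), two dark holes are in scene at about (393,273) and (406,275), and the pot top is in top at (409,238.5) and in scene at (406,242). The bar crop shows the bar's tip pointing to +y and slightly -x, with the dropper clear of its grip end.

```bash
cat > meas.py <<'E'
from h import *
def cen(n,im,box,*rng):
    h=cv2.cvtColor(im,cv2.COLOR_RGB2HSV).astype(float);x,y,w,hh=box
    m=sum(cv2.inRange(h,np.array(a,float),np.array(b,float)) for a,b in rng)[y:y+hh,x:x+w]>0
    W=m*h[y:y+hh,x:x+w,1]*h[y:y+hh,x:x+w,2]
    yy,xx=np.mgrid[y:y+hh,x:x+w];return np.array([(W*xx).sum(),(W*yy).sum()])/W.sum(),int(m.sum())
RED=(((0,110,90),(10,255,255)),((170,110,90),(180,255,255)));GRN=(((45,110,60),(80,255,255)),)
def marks(t,s):
    g1,_=cen("top",t,(380,228,25,22),*GRN);g2,_=cen("scene",s,(380,240,20,20),*GRN)
    r2,k=cen("scene",s,(384,238,14,24),*RED)
    return g1,g2,r2,k
E
python3 - <<'E'
from meas import *
t=camera("top");s=camera("scene")
g1,g2,r2,k=marks(t,s);print("green",g1,g2,two(g1,g2)); r1,k1=cen("top",t,(388,230,12,16),*RED);print("ptr",r1,k1,r2,k,two(r1,r2))
# pot top
def white(im,box,lo):
    x,y,w,h=box;m=(im[y:y+h,x:x+w].min(2)>lo).astype(np.uint8)
    n,l,st,c=cv2.connectedComponentsWithStats(m);i=1+np.argmax(st[1:,4]);ct=max(cv2.findContours((l==i).astype(np.uint8),0,1)[0],key=cv2.contourArea);e=cv2.fitEllipse(ct);return np.array(e[0])+[x,y],e[1:],st[i]
a=white(t,(395,225,27,28),215);b=white(s,(390,230,30,25),225);print(a,b,two(a[0],b[0]))
# foot ellipse, top: blue outer pts
for n,im,box in(("top",t,(377,217,50,50)),("scene",s,(375,230,50,65))):
    m=mask(n,im,(100,120,40),(125,255,255),box);x,y,w,h=box
    P=np.argwhere(m>0)[:,::-1];hull=cv2.convexHull(P).reshape(-1,2)
    for z in(0.0,0.008):
        Q=onz(n,hull,z)[:,:2]
        # robust circle fit with r=.052
        from scipy.optimize import least_squares
        f=lambda c:np.hypot(*(Q-c).T)-.052
        r=least_squares(f,[.47,-.29],loss="soft_l1",f_scale=.0015);print(n,z,r.x,np.round(f(r.x)*1000,1))
g=cv2.cvtColor(s,cv2.COLOR_RGB2GRAY);print(g[266:282,386:414])
E
```

```text
green [389.6371034  237.93227695] [388.18384982 248.54570867] (array([ 0.47443517, -0.24533413,  0.08012348]), np.float64(0.0033505816772086607))
ptr [393.         238.51239176] 2 [389.6782016  255.16422116] 5 (array([ 0.47346625, -0.25486691,  0.06111944]), np.float64(0.007877193761676064))
(array([408.44433689, 237.91443729]), ((15.128805160522461, 16.257511138916016), 145.05812072753906), array([  6,   5,  16,  17, 214], dtype=int32)) (array([405.54640102, 241.39544106]), ((10.6627779006958, 17.463417053222656), 101.4428939819336), array([  7,   6,  18,  12, 166], dtype=int32)) (array([ 0.46888736, -0.28804155,  0.12900481]), np.float64(0.003227954002692758))
top 0.0 [ 0.47082044 -0.29095701] [ 3.2  1.2 -1.5 -1.6 -1.7 -1.8 -1.3 -1.  -0.7  0.   0.4  0.7  0.1  0.6
  0.7  0.2 -0.4 -0.9 -1.3 -2.  -1.7 -2.  -2.4  4.1]
top 0.008 [ 0.47024088 -0.28993368] [ 2.7  0.8 -1.8 -1.8 -1.9 -1.9 -1.4 -1.  -0.8  0.   0.4  0.6  0.   0.5
  0.7  0.1 -0.5 -1.1 -1.5 -2.3 -2.1 -2.4 -2.8  3.6]
scene 0.0 [ 0.4711049  -0.28574363] [15.4 -1.1  0.1  0.9  2.2  2.6  2.8  3.2  2.6  2.1  0.3 -0.3 -1.2 26.5
 31.8 
[... 1319 characters left out ...]
114 113 112 110 108 107 121 154 146  99 115 117 115 112 115 119  94  44
   38  35  27  49  97 119 110  86  59  59]
 [109 114 109 110 107 106 105 117 123 130 131 125 110 110 110 113  92  43
   33  38  26  63 104 121 120  87  55  57]
 [114 112 117 113 112 111 111 112 113 115 118 113 122 132 130 125 112  95
  117 141 127 118 113 110 106  81  53  56]
 [113 112 113 112 108 108 112 111 110 108 107 118 117 115 118 120 120 117
  118 119 117 106 108 112 107  82  50  55]
 [112 114 109 112 113 113 113 112 113 113 110 106 110 108 107 106 107 105
  104 108 107 104 109 115  94  58  53  55]
 [114 109 111 114 109 110 111 116 112 114 112 112 109 110 110 109 113 106
  107 109 107 111 110 119  98  62  59  54]]
```

Run:
```python
from meas import *
from scipy.optimize import least_squares
print("pot top-cam",onz("top",[408.44,237.91],.133))
print("green top-cam",onz("top",[389.64,237.93],.083))
ch=onz("top",[[420.4,242.6],[387,240.1]],.06);d=ch[1]-ch[0];print("cheeks",ch,"mid",ch.mean(0),"yaw",np.degrees(np.arctan2(-d[0],d[1])))
A=np.array([.4705,-.2895])
st=onz("top",[401.4,251.],.055)[0,:2]-A;print("top stroke ang",np.degrees(np.arctan2(st[1],st[0]))%360,np.hypot(*st))
H=np.array([[392.6,272.8],[405.2,275.8]]);S=np.array([[394.6,268.5],[405.6,271.]])
def P(v,r,z):
    a=v[0]+np.array([0,np.pi/3]);return proj("scene",np.c_[A[0]+r*np.cos(a),A[1]+r*np.sin(a),[z,z]])+v[1:3]
for nm,X,r,z in(("hole",H,.034,.04),("stroke",S,.029,.055)):
    q=least_squares(lambda v:np.r_[(P(v,r,z)-X).ravel(),0.2*v[1:]],[np.pi,0,0]);print(nm,np.degrees(q.x[0]),q.x[1:],q.cost)
T=camera_model("scene")["camera_from_world"];print("cam",-T[:3,:3].T@T[:3,3])
print("axis scene z.133",proj("scene",[*A,.133]))
```

```text
pot top-cam [[ 0.46914176 -0.2889005   0.133     ]]
green top-cam [[ 0.47484442 -0.24651901  0.083     ]]
cheeks [[ 0.46216584 -0.33301163  0.06      ]
 [ 0.47118184 -0.24216555  0.06      ]] mid [ 0.46667384 -0.28758859  0.06      ] yaw -5.667749941487315
top stroke ang 164.20982897272665 0.030870206598044438
hole 159.05042708753405 [-0.99353356  0.94153825] 0.05408047158973549
stroke 159.74342808830204 [-1.01508944  1.46858005] 0.06648046461362903
cam [-0.42021808 -0.47583848  0.92476825]
axis scene z.133 [[407.18480509 240.01044036]]
```

```bash
cat >> h.py <<'E'
from scipy.spatial.transform import Rotation as Ro
def go(p,ang,pose=None):
    """shift (mm, tool axes) and turn from the present pose to TCP p, tool x at world angle ang (deg), pointing down"""
    s=state();R=Ro.from_rotvec(s["tcp_rot"]);a=np.radians(ang)
    G=Ro.from_matrix(np.array([[np.cos(a),np.sin(a),0],[np.sin(a),-np.cos(a),0],[0,0,-1]]))
    return np.round(R.inv().apply(np.array(p)-s["eef_pos"])*1000,1),np.round((R.inv()*G).as_rotvec(),3)
def st():
    s=state();x=Ro.from_rotvec(s["tcp_rot"]).apply([1,0,0]);print("t",round(s["t"],2),"p",np.round(s["eef_pos"],4),"xang",round(np.degrees(np.arctan2(x[1],x[0])),1),"q6",round(s["q"][5],2),"gap",round(s["finger_gap"],4),"gf",round(float(np.max(s["gripper_force"])),1),"F",np.round(s["wrist_force"],1))
E
python3 -c "
from h import *
print(go([.427,.053,.12],108.3)); print(onz('top',[255.4,269.3],.009))"
```

```text
(array([-396.9, -383.8,   96.4]), array([-0.   ,  0.   ,  0.979]))
[[0.40240848 0.12260917 0.009     ]]
```

```bash
python3 -m inch '[[[1,-60,-58,0,0,0,0.15],[1,-120,-116,0,0,0,0.3],[1,-180,-174,0,0,0,0.45],[1,-240,-232,0,0,0,0.6],[1,-290,-280,0,0,0,0.75]]]'; python3 -c "
from h import *
st();print(go([.427,.053,.12],108.3))"
```

```text
t: 0.92
eef_pos: [0.3067, 0.2582, 0.2166]
tcp_rot: [1.544, 2.736, 0.001]
wrist_force: [1.5, -0.5, -0.4]
finger_gap: 0.094
gripper_force: 0.0
t 0.93 p [0.3067 0.2582 0.2166] xang 121.1 q6 0.07 gap 0.094 gf 0.0 F [ 1.5 -0.5 -0.4]
(array([-237.9,   -3.2,   96.6]), array([ 0.001, -0.   ,  0.224]))
```

```bash
python3 -m inch '[[[1,0,0,0,0,0,0],[1,0,0,0,0,0,0]]]'>/dev/null; python3 -c "
from h import *
st();print(go([.427,.053,.12],108.3))"
```

```text
t 1.18 p [0.3061 0.2603 0.2165] xang 121.4 q6 0.06 gap 0.0939 gf 0.0 F [-0.1  0.2  0.4]
(array([-239.9,   -4.9,   96.5]), array([ 0.   , -0.   ,  0.229]))
```

```bash
python3 -m inch '[[[1,-55,-1,0,0,0,0.06],[1,-110,-2,10,0,0,0.12],[1,-165,-3,30,0,0,0.18],[1,-215,-4,60,0,0,0.229],[1,-240,-5,96,0,0,0.229]]]'>/dev/null;python3 -m inch '[[[1,0,0,0,0,0,0],[1,0,0,0,0,0,0]]]'>/dev/null; python3 -c "
from h import *
st();print(go([.427,.053,.05],108.3),go([.427,.053,.0135],108.3))"
```

```text
t 2.05 p [0.427  0.054  0.1213] xang 108.4 q6 -0.28 gap 0.0943 gf 0.0 F [0.9 0.4 0.4]
(array([-1. , -0.4, 71.3]), array([0.001, 0.   , 0.002])) (array([ -1. ,  -0.4, 107.8]), array([0.001, 0.   , 0.002]))
```

```bash
python3 -m inch '[[[1,-1,0,40,0,0,0],[1,-1,0,75,0,0,0],[1,-1,0,98,0,0,0],[1,-1,0,107,0,0,0],[1,-1,0,107,0,0,0]]]';python3 -m inch '[[[-1,0,0,0,0,0,0],[-1,0,0,0,0,0,0],[-1,0,0,0,0,0,0],[-1,0,0,0,0,0,0],[-1,0,0,0,0,0,0]]]'>/dev/null; python3 -m inch '[[[-1,0,0,0,0,0,0],[-1,0,0,0,0,0,0],[-1,0,0,0,0,0,0]]]'; python3 -c "
from h import *
st()"
```

```text
t: 2.68
eef_pos: [0.4276, 0.0523, 0.0142]
tcp_rot: [1.838, 2.547, 0.001]
wrist_force: [-0.2, -0.3, 0.2]
finger_gap: 0.094
gripper_force: 0.0
t: 3.68
eef_pos: [0.4271, 0.0516, 0.0134]
tcp_rot: [-1.84, -2.546, 0.0]
wrist_force: [1.5, 0.5, 1.2]
finger_gap: 0.0177
gripper_force: 30.5
t 3.67 p [0.4271 0.0516 0.0134] xang 108.3 q6 -0.28 gap 0.0177 gf 30.5 F [1.5 0.5 1.2]
```

```bash
python3 -m inch '[[[-1,0,0,-40,0,0,0],[-1,0,0,-95,0,0,0],[-1,0,0,-150,0,0,0],[-1,0,0,-155,0,0,0],[-1,0,0,-155,0,0,0]]]'; python3 -c "
from h import *
st();print(go([.3709,-.3738,.165],41))
s=camera('scene');t=camera('top');cv2.imwrite('pics/held.png',np.hstack([crop(t,240,220,100,100,4),crop(s,240,180,100,100,4)])[:,:,::-1])"
```

```text
t: 4.3
eef_pos: [0.4269, 0.0516, 0.1677]
tcp_rot: [-1.84, -2.546, 0.001]
wrist_force: [0.0, -0.4, -1.5]
finger_gap: 0.0175
gripper_force: 30.0
t 4.3 p [0.4269 0.0516 0.1677] xang 108.3 q6 -0.28 gap 0.0175 gf 30.0 F [ 0.  -0.4 -1.5]
(array([-386.3, -186.6,    2.8]), array([-1.000e-03,  0.000e+00,  1.174e+00]))
```

View pics/held.png

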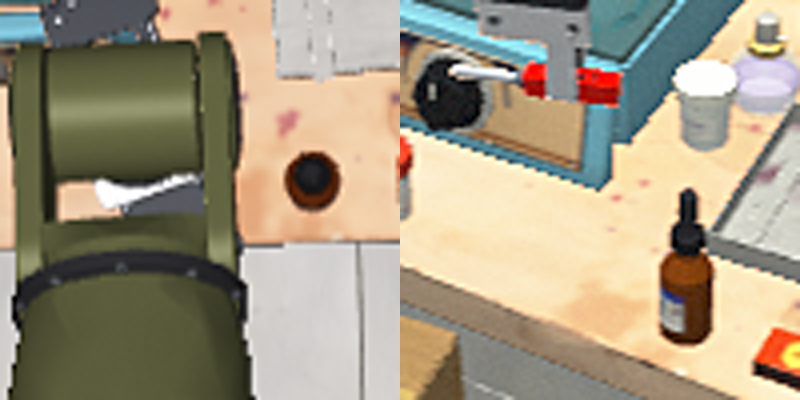

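The bar is held level, with its rod horizontal in the scene crop (tip at about (450,70), grip on the right).

```bash
python3 -m inch '[[[-1,-50,-24,0,0,0,0.15],[-1,-100,-48,0,0,0,0.3],[-1,-150,-72,0,0,0,0.45],[-1,-200,-96,0,0,0,0.6],[-1,-250,-120,0,0,0,0.75]]]' >/dev/null;python3 -m inch '[[[-1,0,0,0,0,0,0],[-1,0,0,0,0,0,0]]]'>/dev/null; python3 -c "
from h import *
st();print(go([.3709,-.3738,.165],41))"
```

```text
t 5.28 p [ 0.3913 -0.2229  0.1673] xang 65.3 q6 -0.17 gap 0.0178 gf 30.0 F [-0.4  0.5 -1.3]
(array([-145.6,   44.5,    2.1]), array([-0.002, -0.   ,  0.425]))
```

```bash
python3 -m inch '[[[-1,-50,15,0,0,0,0.14],[-1,-100,30,2,0,0,0.28],[-1,-146,44,2,0,0,0.425],[-1,-146,44,2,0,0,0.425],[-1,-146,44,2,0,0,0.425]]]' >/dev/null;python3 -m inch '[[[-1,0,0,40,0,0,0],[-1,0,0,80,0,0,0],[-1,0,0,118,0,0,0],[-1,0,0,120,0,0,0],[-1,0,0,120,0,0,0]]]'>/dev/null; python3 -c "
from h import *
st();print(go([.3709,-.3738,.0444],41))
s=camera('scene');cv2.imwrite('pics/pre.png',crop(s,365,225,70,75,8)[:,:,::-1])"
```

```text
t 6.53 p [ 0.3715 -0.3742  0.0479] xang 41.1 q6 -0.0 gap 0.0175 gf 30.0 F [ 0.3 -0.2 -2. ]
(array([-0.2, -0.7,  3.5]), array([ 0.001, -0.   ,  0.001]))
```

View pics/pre.png

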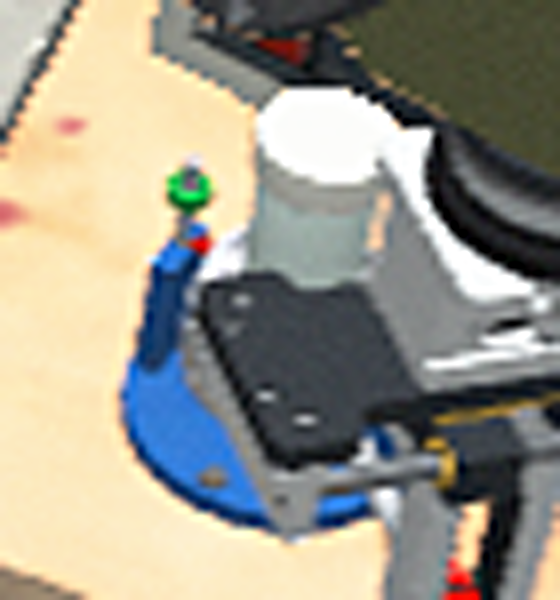

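The gripper hides the collar in this view. The green ring (188,188 in the crop) and red pointer (200,243) stay visible.

```bash
python3 -m inch '[[[-1,8,0,3.5,0,0,0],[-1,16,-0.5,3.5,0,0,0],[-1,20,-0.5,3.5,0,0,0],[-1,23,-0.5,3.5,0,0,0],[-1,25,-0.5,3.5,0,0,0]]]';python3 -m inch '[[[-1,0,0,0,0,0,0]]]'; python3 -c "
from h import *
st()"
```

```text
t: 7.2
eef_pos: [0.3893, -0.3576, 0.043]
tcp_rot: [2.943, 1.099, -0.0]
wrist_force: [0.2, 0.4, -1.9]
finger_gap: 0.0178
gripper_force: 30.0
t: 7.32
eef_pos: [0.3892, -0.3577, 0.0429]
tcp_rot: [-2.943, -1.099, 0.0]
wrist_force: [0.3, -0.3, -1.1]
finger_gap: 0.0179
gripper_force: 30.0
t 7.33 p [ 0.3892 -0.3577  0.0429] xang 41.0 q6 0.04 gap 0.0179 gf 30.0 F [ 0.3 -0.3 -1.1]
```

```bash
python3 -m inch '[[[-1,5,0,-1,0,0,0],[-1,9,0,-1.5,0,0,0],[-1,11,0,-1.5,0,0,0],[-1,11,0,-1.5,0,0,0]]]'; python3 -c "
from h import *
st()"
```

```text
t: 7.82
eef_pos: [0.3974, -0.3499, 0.0442]
tcp_rot: [-2.942, -1.099, 0.0]
wrist_force: [-2.3, 4.2, -2.6]
finger_gap: 0.0175
gripper_force: 30.1
t 7.83 p [ 0.3974 -0.3499  0.0442] xang 41.0 q6 0.06 gap 0.0175 gf 30.1 F [-2.3  4.2 -2.6]
```

```bash
python3 -m inch '[[[-1,0.9,-13.2,0,0,0,0.14],[-1,3.7,-26.2,0,0,0,0.279],[-1,8.2,-38.6,0,0,0,0.419],[-1,14.4,-50.3,0,0,0,0.559],[-1,22.2,-61.1,0,0,0,0.698]]]'; python3 -c "
from h import *
st();t=camera('top');s=camera('scene')
from meas import *
print(marks(t,s))
p=state()['eef_pos'][:2]-[.469,-.2885];print(np.hypot(*p),np.degrees(np.arctan2(p[1],p[0]))%360)"
```

```text
t: 8.45
eef_pos: [0.3743, -0.2906, 0.0449]
tcp_rot: [3.139, 0.017, 0.002]
wrist_force: [-3.2, -7.6, -2.0]
finger_gap: 0.0176
gripper_force: 30.5
t 8.45 p [ 0.3743 -0.2906  0.0449] xang 0.6 q6 0.82 gap 0.0176 gf 30.5 F [-3.2 -7.6 -2. ]
(array([389.63996044, 237.93087152]), array([nan, nan]), array([nan, nan]), 0)
0.09472549282776631 180.89030502344318meas.py:6: RuntimeWarning: invalid value encountered in divide
  yy,xx=np.mgrid[y:y+hh,x:x+w];return np.array([(W*xx).sum(),(W*yy).sum()])/W.sum(),int(m.sum())
```

```bash
python3 -m inch '[[[-1,0.9,-13.2,0,0,0,0.14],[-1,3.7,-26.2,0,0,0,0.279],[-1,8.2,-38.6,0,0,0,0.419],[-1,14.4,-50.3,0,0,0,0.559],[-1,22.2,-61.1,0,0,0,0.698]]]'; python3 -c "
from h import *
st();p=state()['eef_pos'][:2]-[.469,-.2885];print(np.hypot(*p),np.degrees(np.arctan2(p[1],p[0]))%360)
t=camera('top');s=camera('scene');a=crop(t,365,205,75,75,5);b=crop(s,365,225,75,75,5);cv2.imwrite('pics/sw1.png',np.hstack([a,b])[:,:,::-1])"
```

```text
t: 9.18
eef_pos: [0.3956, -0.2288, 0.0447]
tcp_rot: [2.957, -1.058, 0.002]
wrist_force: [-2.8, -9.1, -2.3]
finger_gap: 0.0182
gripper_force: 30.7
t 9.18 p [ 0.3956 -0.2288  0.0447] xang -39.4 q6 1.65 gap 0.0182 gf 30.7 F [-2.8 -9.1 -2.3]
0.0946243609277384 140.86594573655535
```

View pics/sw1.png

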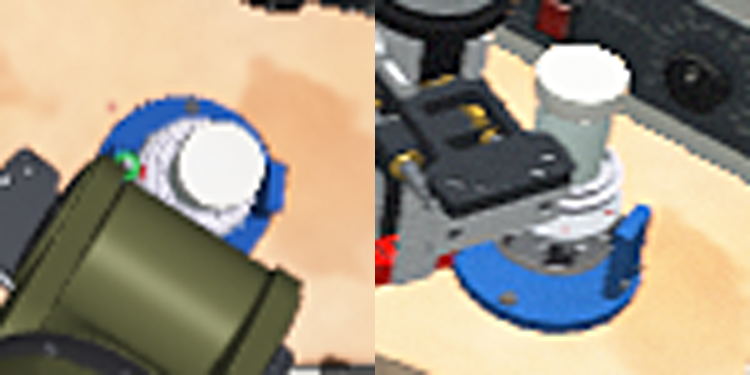

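The bar is in its hole and the collar turns. The table has risen: the pot top is now in scene at about (480,240). Red strokes show in the crop at (565,228) and (608,212).

```bash
python3 -m inch '[[[-1,0.9,-13.2,0,0,0,0.14],[-1,3.7,-26.2,0,0,0,0.279],[-1,8.2,-38.6,0,0,0,0.419],[-1,8.2,-38.6,0,0,0,0.419]]]'; python3 -c "
from h import *
st();p=state()['eef_pos'][:2]-[.469,-.2885];print(np.hypot(*p),np.degrees(np.arctan2(p[1],p[0]))%360)
"; python3 -m inch '[[[-1,-1,2,0,0,0,0],[-1,-8,2,0,0,0,0],[-1,-18,2,0,0,0,0],[-1,-30,2,0,0,0,0],[-1,-30,2,0,0,0,0]]]'; python3 -c "
from h import *
s=camera('scene');t=camera('top');st()
a=crop(t,365,205,75,75,5);b=crop(s,365,225,75,75,5);cv2.imwrite('pics/sw2.png',np.hstack([a,b])[:,:,::-1])"
```

```text
t: 9.78
eef_pos: [0.4266, -0.2039, 0.0446]
tcp_rot: [2.675, -1.645, 0.002]
wrist_force: [-4.6, -7.1, -1.4]
finger_gap: 0.0182
gripper_force: 30.4
t 9.78 p [ 0.4266 -0.2039  0.0446] xang -63.2 q6 2.15 gap 0.0182 gf 30.4 F [-4.6 -7.1 -1.4]
0.09461394449093119 116.64046820797316
t: 10.4
eef_pos: [0.4104, -0.1768, 0.0445]
tcp_rot: [-2.679, 1.641, 0.0]
wrist_force: [0.2, -0.1, -1.5]
finger_gap: 0.0176
gripper_force: 30.0
t 10.5 p [ 0.4109 -0.1776  0.0446] xang -63.0 q6 2.18 gap 0.0176 gf 30.0 F [-0.5  0.4 -1.6]
```

View pics/sw2.png

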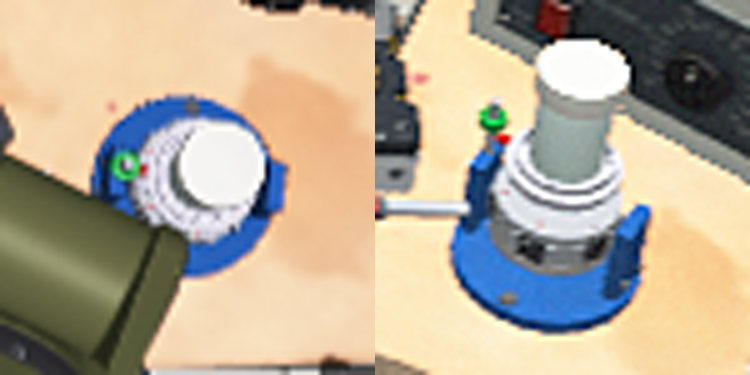

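Now the bar is out, with its tip at crop (465,208). The pointer is at scene (390.6,252.8), still below the green ring at (388.6,248.6). Holes show at crop (530,245) and (595,248).

```bash
cat >> meas.py <<'E'
def rep(t,s):
    g1,_=cen("top",t,(380,228,25,22),*GRN);g2,kg=cen("scene",s,(380,240,20,20),*GRN)
    R=(((0,90,90),(8,255,255)),((172,90,90),(180,255,255)))
    r1,k1=cen("top",t,(388,232,9,12),*R);r2,k2=cen("scene",s,(385,240,12,22),*R)
    G,e=two(g1,g2);ex=onz("top",g1,.083)[0];px=onz("top",r1,.076)[0]
    print("g",g1,g2,kg,"r",r1,k1,r2,k2,"G",G,e)
    # scene shift making the scene agree with the top-view green point at z=.083
    off=g2-proj("scene",[ex[0],ex[1],.083])[0]
    for z in(.06,.065,.07,.075,.08,.083):print(z,proj("scene",[px[0],px[1],z])[0]+off)
    # height of pointer rel. green by row
    f=lambda z:(proj("scene",[px[0],px[1],z])[0]+off)[1]
    z=np.interp(r2[1],[f(.1),f(.04)],[.1,.04]);print("off",off,"pxy",px,"gxy",ex,"pointer-green mm",1000*(z-.083))
    return r2
E
python3 - <<'E'
from meas import *
t=camera("top");s=camera("scene");rep(t,s)
for f in("0",):
    T=cv2.imread("pics/top0.png")[:,:,::-1].copy();S=cv2.imread("pics/scene0.png")[:,:,::-1].copy();rep(T,S)
print(s[248:257,384:397].tolist())
E
```

```text
g [389.58752726 238.02951633] [388.07194297 248.58772944] 16 r [393.         238.51648352] 2 [390.23954174 252.31682543] 5 G [ 0.47416163 -0.24515999  0.08012036] 0.0034187883961538604
0.06 [390.44037957 256.31425493]
0.065 [390.67937874 254.96622467]
0.07 [390.91966782 253.61091895]
0.075 [391.16125727 252.24827869]
0.08 [391.40415768 250.8782442 ]
0.083 [391.55053164 250.0526492 ]
off [-1.27177971  0.76630948] pxy [ 0.4736787  -0.25647283  0.076     ] gxy [ 0.47457893 -0.24636828  0.083     ] pointer-green mm -8.725661327302097
g [389.6543132  237.85375924] [388.17904652 248.561013  ] 17 r [393.         238.50883392] 2 [389.66639453 255.16290768] 5 G [ 0.47463697 -0.24534884  0.07991218] 0.0034953538624071094
0.06 [390.41712504 256.36541795]
0.065 [390.65612972 255.01738983]
0.07 [390.89642432 253.66208632]
0.075 [391.13801932 252.29944838]
0.08 [391.38092529 250.92941631]
0.083 [391.52730258 250.1038228 ]
off [-1.29804985  0.82213957] pxy [ 0.47369946 -0.25647358  0.076     ] gxy [ 0.47504948 -0.24656482  0.083     ] pointer-green mm -19.006231993814087
[[[255, 242, 205], [255, 23
[... 1212 characters left out ...]
209, 219], [174, 181, 186], [140, 153, 148]], [[255, 243, 194], [255, 238, 193], [211, 176, 153], [106, 107, 98], [98, 124, 163], [31, 124, 226], [66, 104, 182], [212, 215, 224], [254, 255, 255], [240, 241, 247], [245, 244, 251], [238, 236, 244], [138, 150, 147]], [[255, 247, 188], [255, 208, 204], [49, 107, 189], [111, 115, 121], [104, 120, 150], [31, 87, 154], [105, 110, 126], [234, 233, 238], [244, 245, 249], [231, 231, 239], [253, 253, 255], [222, 224, 232], [102, 118, 114]], [[255, 215, 194], [70, 125, 210], [33, 119, 226], [48, 131, 237], [37, 107, 197], [0, 49, 103], [174, 148, 135], [255, 248, 245], [235, 235, 243], [221, 221, 228], [254, 255, 255], [234, 233, 242], [131, 143, 140]]]
```

Run:
```python
from meas import *
s=camera("scene")
g=cv2.cvtColor(s,cv2.COLOR_RGB2GRAY);y0,x0=266,384;sub=g[y0:282,x0:416]
m=(sub<62).astype(np.uint8)
n,l,st_,c=cv2.connectedComponentsWithStats(m)
for i in range(1,n):print(st_[i]+[x0,y0,0,0,0],c[i]+[x0,y0])
A=np.array([.469,-.2885]);off=[-1.3,.8]
for d in range(170,256,5):
    a=np.radians(d);print(d,np.round(proj("scene",[A[0]+.034*np.cos(a),A[1]+.034*np.sin(a),.04])[0],1),end=" ")
print();print(sub.tolist()[2:14])
# bar tip / rod line in the top and scene view
```

```text
[384 266   5   5  12] [385.41666667 267.58333333]
[394 272   1   1   1] [394. 272.]
[407 273   4   4  10] [408.5 274.8]
[412 272   4  10  30] [413.63333333 276.76666667]
[394 274   5   4  14] [396.07142857 275.        ]
170 [395.  273.2] 175 [396.  273.7] 180 [397.  274.2] 185 [398.1 274.5] 190 [399.2 274.8] 195 [400.4 275. ] 200 [401.5 275.2] 205 [402.6 275.3] 210 [403.8 275.3] 215 [404.9 275.2] 220 [406.  275.1] 225 [407.  274.9] 230 [408.  274.6] 235 [409.  274.3] 240 [409.9 273.9] 245 [410.7 273.5] 250 [411.5 272.9] 255 [412.1 272.4] 
[[56, 50, 54, 73, 84, 114, 122, 154, 224, 238, 228, 226, 224, 226, 227, 226, 226, 226, 231, 231, 233, 234, 230, 228, 224, 224, 222, 228, 230, 174, 133, 146], [47, 58, 92, 131, 115, 101, 105, 97, 126, 195, 232, 234, 231, 210, 208, 226, 226, 226, 225, 228, 228, 227, 221, 224, 224, 226, 230, 238, 197, 106, 102, 107], [47, 77, 104, 118, 113, 113, 118, 105, 100, 101, 162, 220, 236, 218, 213, 231, 228, 228, 227, 225, 224, 224, 225, 228, 204, 208, 222, 158, 85, 102, 111, 113], [78, 108, 116, 110, 112, 115, 115, 112, 148, 172, 127, 107, 143, 208, 245, 239, 
[... 588 characters left out ...]
, 38, 50, 99, 115, 110, 114, 115, 113, 114, 91, 43, 36, 28, 66, 94, 73, 54, 60, 60], [110, 115, 116, 110, 114, 118, 109, 108, 117, 146, 133, 61, 37, 29, 77, 106, 114, 114, 114, 115, 116, 117, 96, 42, 29, 61, 105, 95, 62, 63, 57, 59], [118, 119, 114, 108, 116, 114, 111, 108, 110, 117, 129, 127, 97, 40, 84, 123, 120, 117, 113, 111, 116, 116, 103, 93, 117, 129, 127, 95, 58, 56, 62, 57], [116, 112, 118, 116, 118, 113, 115, 114, 117, 113, 114, 116, 125, 130, 135, 124, 138, 148, 148, 140, 126, 117, 117, 116, 119, 112, 107, 78, 53, 61, 53, 56], [116, 115, 112, 116, 111, 111, 113, 114, 119, 116, 114, 114, 112, 120, 124, 118, 123, 123, 115, 117, 115, 117, 115, 108, 109, 112, 114, 83, 56, 57, 55, 46]]
```

```bash
python3 -m inch '[[[-1,-3,21.7,0,0,0,-0.175],[-1,2,42.8,0,0,0,-0.35],[-1,12,62.5,0,0,0,-0.524],[-1,25,80.3,0,0,0,-0.698],[-1,40,95.8,0,0,0,-0.873]]]'>/dev/null; python3 -m inch '[[[-1,0,0,0,0,0,0]]]'>/dev/null; python3 -c "
from h import *
st();print(go([.341,-.2885,.0444],0))"
```

```text
t 11.4 p [ 0.3432 -0.2576  0.0444] xang -13.2 q6 1.07 gap 0.0177 gf 30.0 F [ 0.4  0.5 -1.4]
(array([ 4.9, 30.5,  0. ]), array([ 0.  , -0.  , -0.23]))
```

```bash
python3 -m inch '[[[-1,2,15,0,0,0,-0.12],[-1,5,30.5,0,0,0,-0.23],[-1,5,30.5,0,0,0,-0.23],[-1,5,30.5,0,0,0,-0.23]]]'>/dev/null; python3 -m inch '[[[-1,10,0,0,0,0,0],[-1,16,0,0,0,0,0],[-1,20,0,0,0,0,0],[-1,23,0,0,0,0,0],[-1,23,0,0,0,0,0]]]'; python3 -c "
from h import *
st();print(go([.374,-.2885,.0444],0))"
```

```text
t: 12.52
eef_pos: [0.3645, -0.2875, 0.0444]
tcp_rot: [-3.142, -0.004, 0.0]
wrist_force: [-0.0, -0.1, -0.5]
finger_gap: 0.0174
gripper_force: 30.0
t 12.53 p [ 0.3645 -0.2875  0.0444] xang 0.2 q6 0.82 gap 0.0174 gf 30.0 F [-0.  -0.1 -0.5]
(array([9.5, 1. , 0. ]), array([-0.   ,  0.   ,  0.003]))
```

Inside, with no contact. I'll go deeper and swing 40°, then 23°.

```bash
python3 -m inch '[[[-1,5,0,0,0,0,0],[-1,9.5,0,0,0,0,0],[-1,9.5,0,0,0,0,0]]]'; python3 -m inch '[[[-1,0.9,-13.2,0,0,0,0.14],[-1,3.7,-26.2,0,0,0,0.279],[-1,8.2,-38.6,0,0,0,0.419],[-1,14.4,-50.3,0,0,0,0.559],[-1,22.2,-61.1,0,0,0,0.698]]]';  python3 -m inch '[[[-1,0.9,-13.2,0,0,0,0.14],[-1,3.7,-26.2,0,0,0,0.279],[-1,7.5,-37,0,0,0,0.401],[-1,7.5,-37,0,0,0,0.401]]]'; python3 -c "
from h import *
st();p=state()['eef_pos'][:2]-[.469,-.2885];print(np.hypot(*p),np.degrees(np.arctan2(p[1],p[0]))%360)"; python3 -m inch '[[[-1,-1,2,0,0,0,0],[-1,-8,2,0,0,0,0],[-1,-18,2,0,0,0,0],[-1,-30,2,0,0,0,0],[-1,-35,2,0,0,0,0]]]'
python3 - <<'E'
from meas import *
t=camera("top");s=camera("scene");rep(t,s)
g=cv2.cvtColor(s,cv2.COLOR_RGB2GRAY);m=(g[270:280,392:413]<62).astype(np.uint8)
n,l,q,c=cv2.connectedComponentsWithStats(m)
for i in range(1,n):print(q[i][4],c[i]+[392,270])
print(s[244:255,386:394].tolist());st()
cv2.imwrite('pics/sw3.png',np.hstack([crop(t,365,205,75,75,5),crop(s,365,225,75,75,5)])[:,:,::-1])
E
```

```text
t: 12.9
eef_pos: [0.3742, -0.2876, 0.0444]
tcp_rot: [3.141, 0.004, 0.0]
wrist_force: [-0.1, -0.0, -1.9]
finger_gap: 0.0175
gripper_force: 30.0
t: 13.52
eef_pos: [0.3965, -0.2271, 0.0448]
tcp_rot: [2.949, -1.078, 0.003]
wrist_force: [-1.6, -10.6, -2.7]
finger_gap: 0.0177
gripper_force: 30.6
t: 14.02
eef_pos: [0.4257, -0.2032, 0.0445]
tcp_rot: [2.679, -1.639, 0.001]
wrist_force: [-4.9, -7.9, -0.4]
finger_gap: 0.0179
gripper_force: 30.4
t 14.03 p [ 0.4257 -0.2032  0.0445] xang -62.9 q6 2.15 gap 0.0179 gf 30.4 F [-4.9 -7.9 -0.4]
0.09567844589060052 116.89465658326367
t: 14.65
eef_pos: [0.4073, -0.1717, 0.0445]
tcp_rot: [-2.682, 1.636, 0.0]
wrist_force: [0.4, 0.7, -0.3]
finger_gap: 0.0179
gripper_force: 30.0
g [389.59701037 238.02503141] [388.21162617 248.62005894] 18 r [393.25623307 238.32573848] 3 [390.70868274 250.71453529] 3 G [ 0.47425043 -0.24535581  0.08000674] 0.003085794260897436
0.06 [390.88639833 256.32006927]
0.065 [391.12623255 254.97207263]
0.07 [391.36736107 253.61680126]
0.075 [391.60979441 252.25419611]
0.08 [391.85354319 250.8841975 ]
0.083 [392.00042833 250.0586244 ]
of
[... 1072 characters left out ...]
, 98, 36], [20, 73, 24], [209, 98, 68], [255, 205, 167], [254, 249, 249]], [[255, 237, 188], [159, 148, 111], [20, 99, 51], [41, 81, 36], [145, 19, 1], [209, 0, 0], [235, 192, 212], [248, 255, 255]], [[255, 218, 176], [134, 119, 121], [105, 108, 133], [220, 182, 174], [255, 232, 181], [249, 176, 146], [233, 220, 231], [249, 255, 255]], [[255, 220, 173], [141, 129, 121], [90, 109, 134], [40, 109, 202], [117, 148, 212], [237, 243, 246], [239, 247, 252], [231, 233, 241]], [[211, 174, 151], [104, 105, 100], [99, 120, 161], [36, 118, 217], [49, 94, 174], [208, 206, 218], [247, 248, 252], [226, 226, 232]]]
t 14.75 p [ 0.4075 -0.172   0.0445] xang -62.8 q6 2.18 gap 0.0178 gf 30.0 F [ 0.7 -0.3 -1.2]
```

View pics/sw3.png

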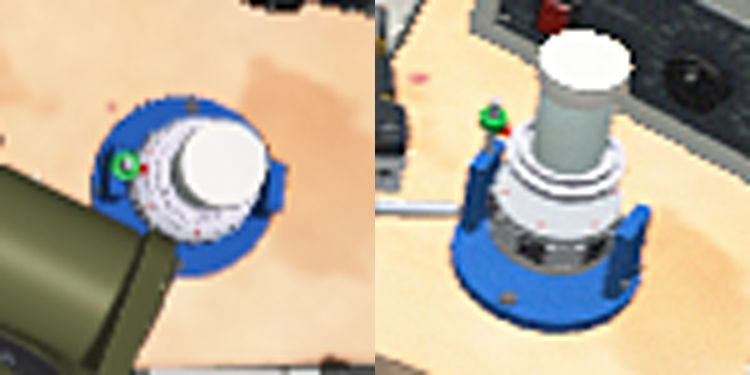

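The pot and table are up another step. The holes sit at the same pixels as before, so the collar turned exactly 60°. The pointer is now just under and right of the green ring, at crop (507,131) against (493,118), with about 3.5–4 mm left.

```bash
python3 -m inch '[[[-1,-1,21.7,0,0,0,-0.175],[-1,4,42.8,0,0,0,-0.35],[-1,14,62.5,0,0,0,-0.524],[-1,28,80.3,0,0,0,-0.698],[-1,43,95.8,0,0,0,-0.873]]]'>/dev/null; python3 -m inch '[[[-1,0,0,0,0,0,0]]]'>/dev/null; python3 -c "
from h import *
st();print(go([.341,-.2878,.0444],0))"
```

```text
t 15.5 p [ 0.3419 -0.2554  0.0445] xang -12.9 q6 1.07 gap 0.0179 gf 30.0 F [ 0.   0.5 -1.8]
(array([ 6.3, 31.8,  0.1]), array([ 0.   , -0.   , -0.226]))
```

```bash
python3 -m inch '[[[-1,2,15,0,0,0,-0.12],[-1,6.3,31.8,0,0,0,-0.226],[-1,6.3,31.8,0,0,0,-0.226],[-1,6.3,31.8,0,0,0,-0.226]]]'>/dev/null; python3 -m inch '[[[-1,10,0,0,0,0,0],[-1,16,0,0,0,0,0],[-1,20,0,0,0,0,0],[-1,23,0,0,0,0,0],[-1,23,0,0,0,0,0]]]'; python3 -c "
from h import *
st();print(go([.374,-.2878,.0444],0))"
```

```text
t: 16.62
eef_pos: [0.3643, -0.2868, 0.0444]
tcp_rot: [-3.142, -0.004, 0.0]
wrist_force: [0.2, 0.4, -1.0]
finger_gap: 0.018
gripper_force: 30.0
t 16.62 p [ 0.3643 -0.2868  0.0444] xang 0.2 q6 0.82 gap 0.018 gf 30.0 F [ 0.2  0.4 -1. ]
(array([9.7, 1. , 0. ]), array([-0.   ,  0.   ,  0.003]))
```

```bash
python3 -m inch '[[[-1,5,0,0,0,0,0],[-1,9.5,0,0,0,0,0],[-1,9.5,0,0,0,0,0]]]'>/dev/null; python3 -m inch '[[[-1,0.9,-13.2,0,0,0,0.14],[-1,3.7,-26.2,0,0,0,0.279],[-1,8.2,-38.6,0,0,0,0.419],[-1,14.4,-50.3,0,0,0,0.559],[-1,17.2,-54.5,0,0,0,0.611]]]';  python3 -m inch '[[[-1,0,0,0,0,0,0]]]'; python3 -c "
from h import *
st();p=state()['eef_pos'][:2]-[.469,-.2885];print(np.hypot(*p),np.degrees(np.arctan2(p[1],p[0]))%360)
from meas import *
s=camera('scene');print(s[246:253,386:394].tolist())"
```

```text
t: 17.62
eef_pos: [0.3914, -0.2328, 0.0449]
tcp_rot: [2.995, -0.945, 0.003]
wrist_force: [-0.4, -8.7, -1.2]
finger_gap: 0.0175
gripper_force: 30.5
t: 17.75
eef_pos: [0.3913, -0.2329, 0.0449]
tcp_rot: [2.996, -0.942, 0.003]
wrist_force: [-0.5, -8.8, -1.5]
finger_gap: 0.0177
gripper_force: 30.4
t 17.75 p [ 0.3913 -0.2329  0.0449] xang -34.9 q6 1.56 gap 0.0177 gf 30.4 F [-0.5 -8.8 -1.5]
0.09552131340865028 144.43428308893564
[[[27, 29, 41], [24, 28, 41], [19, 22, 27], [48, 54, 60], [55, 63, 74], [24, 42, 55], [176, 133, 103], [255, 231, 172]], [[169, 139, 69], [64, 59, 40], [13, 20, 35], [37, 37, 46], [45, 53, 61], [54, 65, 75], [81, 77, 84], [255, 209, 161]], [[215, 174, 69], [236, 190, 73], [124, 104, 54], [0, 13, 25], [30, 32, 42], [50, 56, 59], [47, 58, 68], [81, 76, 78]], [[129, 105, 35], [184, 146, 57], [196, 156, 70], [94, 77, 45], [22, 27, 32], [31, 36, 42], [44, 51, 61], [52, 60, 68]], [[119, 99, 59], [140, 109, 43], [129, 108, 44], [91, 83, 57], [30, 32, 48], [24, 26, 33], [31, 34, 39], [57, 58, 63]], [[82, 83, 76], [121, 105, 54], [117, 93, 37], [49, 46, 40], [59, 53, 45], [71, 61, 39], [20, 25, 33], [26, 32, 36]], [[42, 46, 55], [31, 35, 53], [52, 50, 44], [211, 184, 104], [243, 205, 105], [124, 100, 45], [56, 50, 34], [25, 24, 30]]]
```

```bash
python3 -m inch '[[[-1,-1,2,0,0,0,0],[-1,-10,2,0,0,0,0],[-1,-25,2,0,0,0,0],[-1,-45,30,0,0,0,-0.1],[-1,-55,60,0,0,0,-0.25]]]'; python3 -m inch '[[[-1,-10,20,0,0,0,-0.1],[-1,-20,40,0,0,0,-0.2],[-1,-20,60,0,0,0,-0.2],[-1,-20,60,0,0,0,-0.2]]]'
python3 - <<'E'
from meas import *
t=camera("top");s=camera("scene");rep(t,s)
g=cv2.cvtColor(s,cv2.COLOR_RGB2GRAY);m=(g[270:280,386:413]<62).astype(np.uint8)
n,l,q,c=cv2.connectedComponentsWithStats(m)
for i in range(1,n):print(q[i][4],c[i]+[386,270])
print(s[245:254,386:395].tolist());st()
cv2.imwrite('pics/sw4.png',np.hstack([crop(t,365,205,75,75,5),crop(s,375,230,37,37,10)[:375]])[:,:,::-1])
E
```

```text
t: 18.42
eef_pos: [0.3103, -0.2497, 0.0444]
tcp_rot: [-3.092, 0.551, 0.0]
wrist_force: [0.2, -0.7, -0.9]
finger_gap: 0.0176
gripper_force: 30.0
t: 18.92
eef_pos: [0.2712, -0.2996, 0.0445]
tcp_rot: [-3.131, 0.251, -0.0]
wrist_force: [1.0, 0.1, -0.8]
finger_gap: 0.0178
gripper_force: 30.0
 ** On entry to DLASCL parameter number  4 had an illegal value
 ** On entry to DLASCL parameter number  4 had an illegal value
 ** On entry to DLASCL parameter number  4 had an illegal value
 ** On entry to DLASCL parameter number  4 had an illegal value
 ** On entry to DLASCL parameter number  5 had an illegal value
 ** On entry to DLASCL parameter number  4 had an illegal valuemeas.py:6: RuntimeWarning: invalid value encountered in divide
  yy,xx=np.mgrid[y:y+hh,x:x+w];return np.array([(W*xx).sum(),(W*yy).sum()])/W.sum(),int(m.sum())
Traceback (most recent call last):
  File "meas.py", line 16, in rep
    G,e=two(g1,g2);ex=onz("top",g1,.083)[0];px=onz("top",r1,.076)[0]
        ~~~^^^^^^^
  File "h.py", line 15, in two
    s=np.linalg.lstsq(np.c_[d1,-d2],c2-c1,rcond=None)[0]
      ~~~~~~~~~~~~~~~^^^^^^^^^^^^^^^^^^^^^^^^^^^^^^^^
numpy.linalg.LinAlgError: SVD did not converge in Linear Least Squares
```

```bash
python3 -c "
from h import *
st();print(go([.39,-.16,.06],-55))"
```

```text
t 19.02 p [ 0.2716 -0.2987  0.0443] xang -9.1 q6 0.81 gap 0.018 gf 30.0 F [-0.   0.2 -1.2]
(array([  95. , -155.7,  -15.6]), array([-0.   ,  0.   ,  0.801]))
```

```bash
python3 -m inch '[[[-1,0,-40,-10,0,0,0.16],[-1,20,-80,-15,0,0,0.32],[-1,45,-115,-15,0,0,0.48],[-1,70,-140,-15,0,0,0.64],[-1,95,-155,-15,0,0,0.8]]]'; python3 -m inch '[[[-1,0,0,0,0,0,0]]]'>/dev/null
python3 - <<'E'
from meas import *
t=camera("top");s=camera("scene");st();rep(t,s)
g=cv2.cvtColor(s,cv2.COLOR_RGB2GRAY);m=(g[270:280,386:413]<62).astype(np.uint8)
n,l,q,c=cv2.connectedComponentsWithStats(m)
for i in range(1,n):print(q[i][4],c[i]+[386,270])
print(s[245:254,386:395].tolist())
cv2.imwrite('pics/sw4.png',np.hstack([crop(t,365,205,75,75,5)[:370],crop(s,375,230,37,37,10)[:370]])[:,:,::-1])
E
```

```text
t: 19.65
eef_pos: [0.3907, -0.1591, 0.0595]
tcp_rot: [-2.785, 1.453, 0.0]
wrist_force: [0.3, -0.6, -0.6]
finger_gap: 0.0177
gripper_force: 30.0
t 19.88 p [ 0.3893 -0.1605  0.0592] xang -54.7 q6 2.05 gap 0.0174 gf 30.0 F [ 0.1 -0.2 -1.7]
g [389.58845412 238.03222412] [388.16706855 248.52267209] 16 r [393.32968673 238.48885631] 4 [391.38804896 250.        ] 2 G [ 0.47418309 -0.24524877  0.08037111] 0.003160829462912683
0.06 [390.85794691 256.34681002]
0.065 [391.09786412 254.99876231]
0.07 [391.33907646 253.64343749]
0.075 [391.58159445 252.28077648]
0.08 [391.82542872 250.91071955]
0.083 [391.97236557 250.08511026]
off [-1.17645118  0.69929773] pxy [ 0.47373241 -0.2573664   0.076     ] gxy [ 0.47457155 -0.24637052  0.083     ] pointer-green mm -0.08434406954681284
7 [390.28571429 271.28571429]
16 [401.625 275.75 ]
3 [412. 278.]
[[[255, 242, 199], [255, 223, 175], [205, 189, 188], [220, 215, 227], [255, 233, 212], [255, 237, 189], [254, 235, 188], [253, 233, 186], [254, 236, 188]], [[255, 242, 180], [139, 194, 117], [81, 101, 102], [81, 105, 105], [246, 197, 154], [255, 243, 199], [255
[... 379 characters left out ...]
49, 102], [10, 244, 95], [0, 203, 76], [199, 136, 76], [255, 206, 156], [255, 249, 225], [255, 251, 254]], [[121, 133, 80], [0, 81, 19], [0, 89, 33], [0, 88, 27], [50, 66, 21], [160, 4, 0], [231, 130, 146], [244, 234, 248], [204, 205, 223]], [[255, 238, 187], [157, 149, 111], [24, 98, 54], [132, 147, 89], [254, 201, 146], [254, 172, 138], [238, 219, 232], [249, 255, 255], [219, 221, 229]], [[255, 218, 176], [133, 117, 121], [101, 105, 130], [211, 171, 162], [255, 251, 194], [255, 255, 238], [255, 255, 255], [248, 250, 255], [252, 251, 255]], [[255, 222, 172], [136, 124, 118], [88, 106, 135], [38, 108, 199], [118, 141, 207], [229, 227, 236], [237, 238, 245], [206, 205, 214], [222, 222, 231]]]
```

View pics/sw4.png

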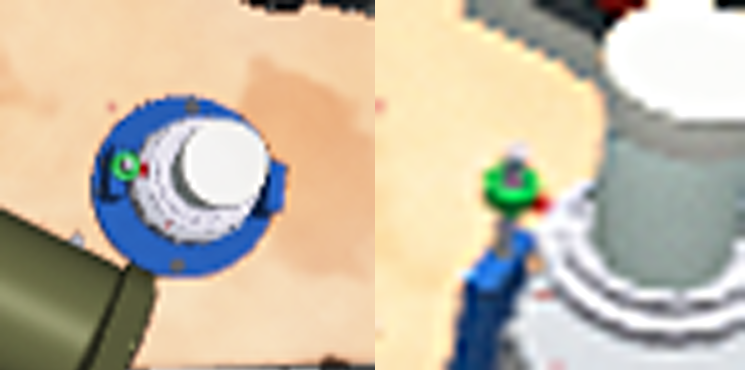

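The pointer (crop (541,203), scene about (391,250)) is now almost level with the ring. By projection it is about 0.4–0.6 mm low, so I'll do a last small turn of about 4–5°.

```bash
python3 -c "
from h import *
print(go([.3588,-.2196,.0444],-32))"
```

```text
(array([30.6, 59. , 14.8]), array([ 0.   ,  0.001, -0.396]))
```

```bash
python3 -m inch '[[[-1,8,25,5,0,0,-0.16],[-1,20,45,10,0,0,-0.3],[-1,30.6,59,14.8,0,0,-0.396],[-1,30.6,59,14.8,0,0,-0.396],[-1,30.6,59,14.8,0,0,-0.396]]]'>/dev/null; python3 -m inch '[[[-1,10,0,0,0,0,0],[-1,18,0,0,0,0,0],[-1,22,0,0,0,0,0],[-1,25,0,0,0,0,0],[-1,25,0,0,0,0,0]]]'; python3 -c "
from h import *
st();print(go([.469-.0950*np.cos(np.radians(32)),-.2885+.095*np.sin(np.radians(32)),.0444],-32))
b=np.radians(39.7);print(go([.469-.0950*np.cos(b),-.2885+.095*np.sin(b),.0444],-39.7))"
```

```text
t: 21.12
eef_pos: [0.3803, -0.2335, 0.0446]
tcp_rot: [-3.018, 0.871, 0.0]
wrist_force: [-0.3, -0.3, -1.6]
finger_gap: 0.0181
gripper_force: 30.0
t 21.12 p [ 0.3803 -0.2335  0.0446] xang -32.2 q6 1.5 gap 0.0181 gf 30.0 F [-0.3 -0.3 -1.6]
(array([ 9.4, -0.4,  0.2]), array([ 0.   ,  0.   , -0.004]))
(array([ 10.2, -13.1,   0.2]), array([0.   , 0.   , 0.131]))
```

```bash
python3 -m inch '[[[-1,5,0,0,0,0,0],[-1,9.4,0,0,0,0,0],[-1,10,-6.5,0,0,0,0.065],[-1,10.2,-13.1,0,0,0,0.131],[-1,10.2,-13.1,0,0,0,0.131]]]'; python3 -c "
from h import *
st();p=state()['eef_pos'][:2]-[.469,-.2885];print(np.hypot(*p),np.degrees(np.arctan2(p[1],p[0]))%360)"
```

```text
t: 21.75
eef_pos: [0.3961, -0.2284, 0.0447]
tcp_rot: [2.953, -1.068, 0.001]
wrist_force: [-2.9, -5.8, -2.4]
finger_gap: 0.0178
gripper_force: 30.2
t 21.75 p [ 0.3961 -0.2284  0.0447] xang -39.8 q6 1.66 gap 0.0178 gf 30.2 F [-2.9 -5.8 -2.4]
0.09448203499783532 140.49729609882075
```

```bash
python3 -m inch '[[[-1,-1,2,0,0,0,0],[-1,-10,2,0,0,0,0],[-1,-25,2,0,0,0,0],[-1,-45,2,0,0,0,0],[-1,-60,2,-30,0,0,0]]]'
python3 - <<'E'
from h import *
st()
b=onz("scene",[291.2,227],0)[0];print("stove bottom corner",b,proj("top",b))
for z in(.06,.08,.1,.12,.14):print(z,proj("scene",[b[0],b[1],z])[0],proj("top",[b[0],b[1],z])[0])
T=cv2.imread("pics/top0.png");print("top col 200 rows 215-262",[(r,T[r,200].tolist()) for r in range(218,262,2)])
S=cv2.imread("pics/scene0.png");print("scene col 285",[(r,S[r,285].tolist()) for r in range(176,232,2)])
print(go([.42,-.10,.19],60))
E
```

```text
t: 22.38
eef_pos: [0.3469, -0.1899, 0.0737]
tcp_rot: [-2.954, 1.066, 0.006]
wrist_force: [-0.1, 0.1, -1.0]
finger_gap: 0.0178
gripper_force: 30.0
t 22.38 p [ 0.3469 -0.1899  0.0737] xang -39.7 q6 1.67 gap 0.0178 gf 30.0 F [-0.1  0.1 -1. ]
stove bottom corner [ 5.06313406e-01  7.20530033e-02 -1.11022302e-16] [[272.97325574 232.30553321]]
0.06 [290.85892302 211.57599495] [271.61006112 230.02842774]
0.08 [290.74077112 206.23299133] [271.13352838 229.23241866]
0.1 [290.62027902 200.78416042] [270.6452462  228.41678308]
0.12 [290.4973765  195.22632664] [270.1447746  227.58078607]
0.14 [290.37199049 189.55618606] [269.63165136 226.72365554]
top col 200 rows 215-262 [(218, [93, 88, 52]), (220, [110, 107, 73]), (222, [105, 101, 68]), (224, [90, 111, 144]), (226, [153, 130, 75]), (228, [199, 179, 114]), (230, [215, 193, 127]), (232, [157, 139, 85]), (234, [105, 128, 153]), (236, [49, 61, 75]), (238, [73, 100, 126]), (240, [72, 99, 125]), (242, [44, 61, 85]), (244, [166, 205, 245]), (246, [74, 88, 112]), (248, [31, 28, 28]), (250, [32, 31, 31]), (252, [34, 32, 31]), (254, [32, 30, 30]), (256, [34, 32, 31]), (258, [33, 32, 32]), (260, [33, 31, 31])]
scene col 285 [(176, [151, 149, 94]), (178, [150, 144, 96]), (180, [138, 135, 85]), (182, [142, 138, 91]), (184, [137, 135, 93]), (186, [119, 115, 71]), (188, [128, 124, 88]), (190, [131, 133, 91]), (192, [63, 66, 44]), (194, [216, 201, 138]), (196, [239, 228, 152]), (198, [176, 159, 102]), (200, [182, 167, 101]), (202, [56, 41, 23]), (204, [71, 51, 41]), (206, [101, 140, 173]), (208, [106, 142, 172]), (210, [102, 135, 162]), (212, [93, 125, 153]), (214, [101, 120, 136]), (216, [95, 107, 116]), (218, [99, 102, 96]), (220, [108, 103, 84]), (222, [116, 107, 77]), (224, [145, 135, 87]), (226, [140, 168, 242]), (228, [178, 228, 253]), (230, [177, 226, 251])]
(array([  -1.6, -115.8, -116.3]), array([-0.003,  0.003, -1.74 ]))
```

Run:
```python
from h import *
T=cv2.imread("pics/top0.png")
for c in(150,187,200,262):print(c,[(r,T[r,c].tolist()) for r in range(219,248) ][::1])
for a,b in(((266,231),(285,201)),((266,225),(285,193)),((268,238),(285,224))):print(two(a,b))
```

```text
150 [(219, [56, 53, 31]), (220, [67, 62, 33]), (221, [85, 81, 47]), (222, [98, 94, 62]), (223, [109, 106, 71]), (224, [110, 105, 71]), (225, [106, 101, 67]), (226, [104, 97, 58]), (227, [138, 147, 163]), (228, [162, 195, 243]), (229, [147, 126, 74]), (230, [196, 176, 112]), (231, [199, 179, 116]), (232, [205, 185, 121]), (233, [210, 189, 124]), (234, [210, 187, 122]), (235, [163, 143, 88]), (236, [105, 102, 95]), (237, [93, 110, 140]), (238, [33, 24, 21]), (239, [48, 57, 72]), (240, [66, 92, 120]), (241, [52, 74, 107]), (242, [48, 66, 92]), (243, [53, 68, 82]), (244, [54, 74, 96]), (245, [41, 59, 80]), (246, [92, 112, 147]), (247, [165, 204, 245])]
187 [(219, [86, 82, 52]), (220, [108, 105, 72]), (221, [107, 105, 71]), (222, [108, 105, 71]), (223, [103, 100, 65]), (224, [81, 75, 46]), (225, [96, 116, 149]), (226, [157, 187, 234]), (227, [170, 147, 87]), (228, [196, 175, 112]), (229, [202, 180, 118]), (230, [212, 191, 125]), (231, [216, 194, 127]), (232, [207, 184, 118]), (233, [139, 123, 80]), (234, [133, 142, 144]), (235, [161, 182, 202]), (236, [29, 20, 21]), (237, [51, 64, 83]), (
[... 1109 characters left out ...]
(228, [158, 139, 85]), (229, [108, 101, 84]), (230, [103, 111, 119]), (231, [32, 24, 23]), (232, [45, 54, 68]), (233, [71, 96, 121]), (234, [74, 101, 126]), (235, [71, 99, 124]), (236, [72, 98, 124]), (237, [64, 90, 116]), (238, [47, 66, 89]), (239, [90, 112, 145]), (240, [164, 203, 243]), (241, [161, 198, 236]), (242, [163, 198, 235]), (243, [165, 200, 235]), (244, [164, 199, 235]), (245, [164, 199, 234]), (246, [163, 197, 234]), (247, [164, 199, 234])]
(array([0.49924513, 0.08553006, 0.09899414]), np.float64(0.0021153636011686057))
(array([0.51083416, 0.08712988, 0.11973258]), np.float64(0.010000501891186177))
(array([0.48904483, 0.08423872, 0.01978373]), np.float64(0.0019019945285139266))
```

```bash
python3 -m inch '[[[-1,0,-12,-40,0,0,-0.1],[-1,0,-35,-80,0,0,-0.28],[-1,0,-60,-116,0,0,-0.46],[-1,0,-90,-116,0,0,-0.64],[-1,0,-115,-116,0,0,-0.82]]]'
```

```text
t: 23.0
eef_pos: [0.4225, -0.1016, 0.1911]
tcp_rot: [3.134, 0.209, 0.002]
wrist_force: [-0.6, 0.1, -1.5]
finger_gap: 0.0178
gripper_force: 30.0
```

```bash
python3 -c "
from h import *
st();print(go([.4,.10,.19],53),go([.4076,.2945,.17],95.8))"
```

```text
t 23.0 p [ 0.4225 -0.1016  0.1911] xang 7.6 q6 1.12 gap 0.0178 gf 30.0 F [-0.6  0.1 -1.5]
(array([   4.6, -202.8,    1. ]), array([ 0.001, -0.001, -0.792])) (array([  37.9, -394.6,   21. ]), array([ 1.000e-03, -1.000e-03, -1.539e+00]))
```

```bash
python3 -m inch '[[[-1,0,-40,0,0,0,-0.16],[-1,2,-82,0,0,0,-0.32],[-1,3,-125,0,0,0,-0.48],[-1,4,-165,0,0,0,-0.64],[-1,5,-203,0,0,0,-0.79]]]'>/dev/null; python3 -m inch '[[[-1,0,0,0,0,0,0]]]'>/dev/null;python3 -c "
from h import *
st();print(go([.4076,.2945,.17],95.8))"
```

```text
t 23.75 p [0.4007 0.1011 0.1906] xang 52.8 q6 0.81 gap 0.0175 gf 30.0 F [ 1.2 -0.2 -0.3]
(array([ 158.2, -111.4,   20.7]), array([-0.  , -0.  , -0.75]))
```

```bash
python3 -m inch '[[[-1,32,-22,0,0,0,-0.15],[-1,64,-45,0,0,0,-0.3],[-1,96,-67,0,0,0,-0.45],[-1,128,-89,5,0,0,-0.6],[-1,158,-111,20,0,0,-0.75]]]'>/dev/null; python3 -m inch '[[[-1,0,0,0,-0.1,0,0],[-1,0,0,0,-0.21,0,0],[-1,0,0,0,-0.21,0,0]]]';python3 -c "
from h import *
st();s=state();R=Ro.from_rotvec(s['tcp_rot']);print(R.as_matrix().round(3))
for p in([.4076,.2945,.06],[.4076,.2945,.0215]):print((R.inv().apply(np.array(p)-s['eef_pos'])*1000).round(1))"
```

```text
t: 24.75
eef_pos: [0.4087, 0.2917, 0.1706]
tcp_rot: [2.012, 2.214, 0.232]
wrist_force: [0.5, 0.1, -1.8]
finger_gap: 0.0177
gripper_force: 30.0
t 24.75 p [0.4087 0.2917 0.1706] xang 95.5 q6 0.56 gap 0.0177 gf 30.0 F [ 0.5  0.1 -1.8]
[[-0.095  0.974  0.207]
 [ 0.995  0.093  0.02 ]
 [-0.     0.208 -0.978]]
[  2.9 -23.8 108. ]
[  2.9 -31.8 145.7]
```

```bash
python3 -m inch '[[[-1,3,-10,45,0,0,0],[-1,3,-20,90,0,0,0],[-1,3,-27,122,0,0,0],[-1,3,-31,142,0,0,0],[-1,3,-31.8,145.5,0,0,0]]]'; python3 -m inch '[[[-1,0,0,0,0,0,0],[-1,0,0,0,0,0,0]]]'
```

```text
t: 25.38
eef_pos: [0.4083, 0.2944, 0.0206]
tcp_rot: [2.014, 2.214, 0.228]
wrist_force: [-0.6, -0.3, -0.5]
finger_gap: 0.0177
gripper_force: 30.0
t: 25.62
eef_pos: [0.4088, 0.2954, 0.0227]
tcp_rot: [2.012, 2.214, 0.235]
wrist_force: [0.0, -0.3, -1.3]
finger_gap: 0.0177
gripper_force: 30.0
```

```bash
python3 -m inch '[[[-1,0,0,1,0,0,0],[-0.36,0,0,1,0,0,0],[-0.36,0,0,1,0,0,0],[-0.36,0,0,1,0,0,0]]]'; python3 -m inch '[[[-0.36,0,0,0,0,0,0],[-0.36,0,0,-3,0,0,0],[-0.36,0,0,-10,0,0,0],[-0.36,0,0,-30,0,0,0],[-0.36,0,0,-70,0,0,0]]]';  python3 -m inch '[[[-0.36,0,0,-50,0,0,0],[-0.36,-30,0,-100,0,0,0],[-0.36,-80,0,-110,0,0,0],[-0.36,-140,0,-110,0,0,0],[-0.36,-200,0,-110,0,0,0]]]'
```

```text
t: 26.12
eef_pos: [0.4084, 0.2953, 0.0209]
tcp_rot: [2.011, 2.214, 0.234]
wrist_force: [0.1, 0.2, -0.1]
finger_gap: 0.0302
gripper_force: 0.0
t: 26.75
eef_pos: [0.3932, 0.2934, 0.0894]
tcp_rot: [2.012, 2.215, 0.23]
wrist_force: [-1.0, -0.6, 0.3]
finger_gap: 0.0298
gripper_force: 0.0
t: 27.38
eef_pos: [0.3899, 0.0911, 0.1976]
tcp_rot: [2.009, 2.215, 0.235]
wrist_force: [1.0, -0.4, 0.4]
finger_gap: 0.0304
gripper_force: 0.0
```

Run:
```python
from meas import *
t=camera("top");s=camera("scene")
box=(155,240,60,45)
m=mask("top",t,(0,150,120),(8,255,255),box)|mask("top",t,(172,150,120),(180,255,255),box)
P=onz("top",np.argwhere(m>0)[:,::-1],.021);c=P.mean(0);u=np.linalg.svd(P-c)[2][0];print("grip",c,u,np.ptp((P-c)@u),np.ptp((P-c)@np.cross(u,[0,0,1])),len(P))
C=np.array([.4295,.3163]);R=np.array([[.995,.101],[-.101,.995]])
u=u*np.sign(u[1]);print("in mat: grip",R@(c[:2]-C),"tip",R@(c[:2]+.082*u[:2]-C),"end",R@(c[:2]-.032*u[:2]-C))
rep(t,s);print(s[247:253,388:394].tolist())
a=cv2.imread("pics/top0.png")[:,:,::-1];d=np.abs(a.astype(int)-t).max(2)>60
n,l,q,cc=cv2.connectedComponentsWithStats(d.astype(np.uint8))
for i in range(1,n):
    if q[i][4]>6 and q[i][1]<285:print(q[i])
```

```text
grip [0.41497787 0.29219238 0.021     ] [-0.10323841  0.99465664  0.        ] 0.06283056583102271 0.0190671906393974 147
in mat: grip [-0.01688439 -0.02252034] tip [-0.01706987  0.05948871] end [-0.01681201 -0.05452388]
g [389.59191835 238.03433303] [388.15699483 248.52292627] 16 r [393.34826603 238.46520665] 4 [391.38663663 250.        ] 2 G [ 0.47416994 -0.24524179  0.08037898] 0.0031932358844120527
0.06 [390.87229942 256.33671275]
0.065 [391.11228425 254.98867021]
0.07 [391.35356456 253.63335073]
0.075 [391.59615086 252.27069523]
0.08 [391.84005378 250.90064399]
0.083 [391.98703198 250.0750382 ]
off [-1.18896401  0.69707288] pxy [ 0.47379537 -0.25741891  0.076     ] gxy [ 0.47456563 -0.24637964  0.083     ] pointer-green mm -0.1213827515986754
[[[100, 91, 108], [96, 135, 116], [21, 196, 87], [236, 232, 143], [255, 242, 202], [255, 240, 195]], [[123, 111, 125], [101, 120, 108], [0, 185, 72], [182, 237, 134], [255, 245, 191], [255, 241, 194]], [[28, 250, 100], [5, 243, 97], [0, 198, 72], [205, 143, 81], [255, 166, 123], [255, 227, 214]], [[0, 90, 31], [0, 91, 33], [43, 59, 19], [158, 1, 0], [233, 133, 151], [244, 238, 251]], [[24, 95, 49], [131, 152, 94], [253, 204, 148], [254, 172, 137], [239, 223, 235], [250, 255, 255]], [[101, 106, 133], [219, 176, 167], [255, 250, 194], [255, 255, 238], [254, 255, 255], [250, 252, 255]]]
[405 228  14  17  39]
[398 231  13  17  53]
[393 237   4   5   8]
[ 202  239   96  212 8517]
[166 262  40  10 216]
```

Run:
```python
from meas import *
s=camera("scene");st()
g=cv2.cvtColor(s,cv2.COLOR_RGB2GRAY);m=(g[270:280,386:413]<62).astype(np.uint8)
n,l,q,c=cv2.connectedComponentsWithStats(m)
for i in range(1,n):print(q[i][4],c[i]+[386,270])
o=cv2.imread("pics/scene0.png")[:,:,::-1]
print("before",o[246:253,389:394,1].tolist(),"now",s[246:253,389:394,1].tolist())
```

```text
t 27.52 p [0.3904 0.0902 0.1974] xang 95.2 q6 0.06 gap 0.0301 gf 0.0 F [ 1.2 -0.1  0.7]
6 [390.33333333 271.16666667]
3 [412. 272.]
14 [400.85714286 275.92857143]
5 [412. 277.]
before [[103, 189, 241, 235, 233], [135, 189, 229, 238, 232], [119, 178, 226, 234, 238], [236, 180, 163, 220, 237], [85, 90, 195, 240, 235], [144, 228, 247, 239, 237], [165, 243, 247, 238, 235]] now [[100, 204, 244, 237, 237], [139, 194, 233, 242, 240], [115, 186, 238, 245, 243], [246, 201, 138, 164, 228], [89, 59, 7, 131, 239], [154, 204, 173, 223, 255], [176, 253, 255, 255, 252]]
```

```bash
python3 -c "
from rig import sign_off
print(sign_off())"
```

```text
the job is handed in; nothing more can be done
None
```

I handed the job in at about 27.5 s: the pot's pointer measures level with the green mark to within roughly half a millimetre, and the bar lies flat on the mat. The collar was turned clockwise with the bar only, and the green mark and the other things on the bench stayed where they were.

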